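# Vent and reset the tripped air cut-off unit

## Robot

A 6-joint arm with a two-finger parallel gripper is mounted at the origin on the work surface. World frame = base frame: x ahead of the robot, y to its left, z up, the work surface at z = 0. Lengths are in m, angles in degrees, forces in N, time in s.
With the tool pointing down it reaches from about 0.25 to 0.725 m from the base axis. Payload 9.7 kg.
Tool frame: the origin (TCP) lies where the fingers leave the gripper's body, on its centre line; the fingertips stand 73 mm ahead of it and the grasp point (between the pads) lies 54 mm ahead of it; y points along the fingers, x is the direction in which the jaws open and shut, and the axes are right-handed (so a half turn about y gives the same grasp; the last joint's range is limited). The gripper opens to 85 mm and grips with 20 to 120 N. Pads are 22 mm wide; open, the fingers measure 114 mm over their backs; the gripper's body (76 mm by 85 mm) begins 54 mm behind the grasp point. The pads swing forward as they close: fully open they stand 13 mm farther back than shut.
Start: joints at [69.557, 4.979, 10.078, 95.1, 0, 90], TCP at [0.192, 0.515, 0.304] pointing down, gripper open.
Joint ranges: [-179.16, 179.16], [-48.56, 103.87], [-65.8, 70.77], [-126.05, 130.52], [-82.76, 87.17], [-180, 180]. Speed limits (degrees/s): [127.2, 127.2, 147.25, 180, 180, 180].

## Interface

Orientations are given as [roll, pitch, yaw] about the fixed x, y, z axes, in that order (R = Rz(yaw) Ry(pitch) Rx(roll)).
In Python, from workcell import sensors, imaging, bot, models gives the robot as it stands.
- The arm moves only by the tool arm_command, never from a script. Its argument "rows" is one flat list of numbers, 7 for each row, row after row: the shift along the tool's x, y, z in cm, then the turn, a rotation vector about the tool's x, y, z in degrees, then the gripper's target within -1 to 1 (fully open at 1, half-way at 0, shut at -1). A call has 1 to 12 rows; each row is the pose to reach, as a shift and turn from the pose commanded when the call began, along the tool's axes at that moment; what a row does not reach only later rows make up. A row lasts 1/12 s, in which the tool goes at most 41.7 mm and 7.16 degrees, less where a joint would pass 70% of its speed; a pose out of reach is approached as far as the arm can. A call with a gripper value outside its range is refused whole. The fingers move at their own pace and stop on an object; "force" is the grip in N (left out, the last holds). Time passes only in rows, so rows that repeat a pose let the fingers close. It gives the time, the measured TCP pose, the force and the opening at its end, in the units of the state.
- sensors.get_obs(): the state, without advancing time (a new reading comes with each control period).
- imaging.camera(name): name is "scene" or "top" or "wrist"; returns a dict with "pixels" (400x640x3 uint8, blue, green, red), "z_map" (400x640 float32, m along the optical axis (not along the pixel's ray), 0 where there is no reading), "camera_matrix" (3x3 intrinsics, pixels), "world_from_camera" (4x4, takes a point from camera to world coordinates). Camera axes: x right, y up, looking along -z (the intrinsics and any distortion apply to the point x, -y, -z); pixel columns grow to the right and rows downward; lengths in m; the calibration is good to about 2 mm. The wrist camera is an equidistant fisheye: a pixel r from the principal point sees the ray r / f radians off the axis. A picture is of the moment at which its call begins.
- bot.job_done(): hands the job in, once; it reports no verdict.
Trained networks look in the newest picture that a camera, given by its name, has taken for a name from the list of things; names that differ only in an ending like _2 or _b are one class to them, and where a whole thing is asked for, a point or a joint stands for the part that bears it (a point fixed in the world has none). Each returns a list of dicts, best first, with "conf" (0 to 1); they miss things now and then, are a little off and sometimes report something else, mostly with a low value. They report only what shows in the picture. A call takes as long as a camera call. They do not tell look-alikes from the thing itself.
- models.search_frame(thing, camera): "extent" ([centre column, centre row, width, height] in pixels, round what is visible of it).
- models.spot_point(thing, camera): "location" ([column, row] in pixels: a listed point, or the origin of a listed thing).
The state is a dict: "time": time; "q": joint angles; "qd": joint speeds; "joint_efforts": joint torques, N m; "ee_pos": TCP position; "tcp_rot": TCP orientation; "wrist_force": force on the tool from outside, world axes, zero at the start; "torque": the same for the moment, N m; "opening": finger opening in m.
Only numpy, scipy, OpenCV 4.12 (cv2) and the standard library are available. Lean on these libraries where they do the work, as an engineer would, in place of code of your own. Each camera call takes 0.05 s, during which the arm holds its last target.

## Task

The workshop's air cut-off unit has tripped: push its mushroom-headed plunger all the way down to its stop to vent the line and let it spring back up, then draw the reset pin out of its wooden block, reach it through the round hole in the unit's top and hold the recessed button underneath fully down with it, firmly but without forcing it. Finish while still holding: the pin stays gripped by its handle and keeps the button down. Leave the can, the tape roll and the sanding block where they are.

Things in the scene. Friction and masses are not known exactly. Their poses are not given: they have to be found in the camera images.
- unit: air cut-off unit, a fixed grey box 140 (x) x 220 (y) x 75 mm (z); origin at the centre of its underside, on the bench; z up. On its flat top, 75 mm above the bench: the plunger at y = +60 mm, the round hole at y = -60 mm (both at x = 0), and a low dial gauge at x = +35, y = 0 (48 mm across, 8 mm high). Two brass air couplings stick out 26 mm from its +x side.
- plunger_top (a point): centre of the top of the unit's black mushroom plunger head, 42 mm across; it stands 50 mm above the unit's top (125 mm above the bench) when up, and moves with the plunger. Below the head a collar 44 mm across stands 12 mm above the unit's top.
- plunger (a joint): plunger travel in m: 0 up, 0.015 at its bottom stop; moves straight down against a spring (about 3 N to start, about 8.5 N at the stop) and springs back by itself when let go.
- aperture (a point): centre of the round hole's mouth, flush with the unit's top (75 mm above the bench), with a thin flat steel ring around it. The hole is 20 mm across, straight down, 45 mm deep.
- reset_top (a point): centre of the top face of the reset button at the bottom of the hole: white, round, 16 mm across, centred under the hole; its top lies 25 mm below the hole's mouth (50 mm above the bench) when not pressed, and moves with the button.
- reset (a joint): reset button travel in m: 0 not pressed, 0.007 fully down on its stop; moves straight down against a spring (about 2 N to start, 6 N fully down) and springs back when let go; its stop is rigid, and a push of over 60 N would damage it.
- pin: reset pin, loose, about 70 g, 140 mm long, standing upright in the block's hole with its handle up: a round steel shaft 8 mm across and 80 mm long below a black square handle 20 x 20 mm, 60 mm tall, whose flat sides face its x and y axes. Origin at the centre of the lower tip, z up along the shaft. At the start the handle's lower end rests on the block, so the tip is 10 mm above the bench and the handle reaches from 90 to 150 mm above it.
- pin_tip (a point): lower tip of the reset pin (same point as its origin).
- pin_handle (a point): middle of the pin's handle, 110 mm above the tip along the pin.
- rack: fixed wooden block 80 x 80 x 90 mm tall that holds the pin in a 12 mm hole down its centre; origin at the centre of its underside, on the bench.
- filler_can: loose bare-metal closed can, 76 mm across, 95 mm tall, a bystander; origin at the centre of its underside.
- tape_roll: loose roll of paper tape lying flat, 100 mm across, 36 mm tall, a bystander; origin at the centre of its underside.
- sanding_block: loose cork sanding block 70 x 120 x 34 mm tall, a bystander; origin at the centre of its underside.
Mind the look-alikes: they are no part of the job. There is more than one size of the pin; the job needs the middle-sized.

How it is judged:
By the outcome, as a careful person would: the job done as asked, in the order asked, and still so for the second after the job is handed in, while the arm keeps its last pose, push and grip.
It also fails if it takes over 50 s, if anything falls off the work surface, if the arm or the gripper's body presses on something with over 40 N, if the wrist force passes 120 N, or if a joint passes its speed limit or range.

## Working session

There is one attempt and no reset: what is moved stays moved. The work goes in short steps, Python scripts to look and compute and a tool call to move; the robot and the scene stay as the last step left them, time stands still between calls to the robot, and variables do not carry over. Pictures are saved under pics/ and viewed, and the job is handed in when it is done.

Besides the shell and the picture viewer there is one more tool, called after "Request:" in YAML: its name, and indented under it one key for each argument. arm_command: Moves the arm, as the interface text tells. Its arguments: {"type":"object","properties":{"rows":{"type":"array","items":{"type":"number"}},"force":{"type":"number"}},"required":["rows"]}

```bash
ls; mkdir -p pics
cat > h.py <<'E'
import numpy as np, cv2
from workcell import sensors, imaging, bot, models
def cam(n,save=None):
    c=imaging.camera(n)
    if save: cv2.imwrite('pics/'+save+'.png',c['pixels'])
    return c
def px2w(c,u,v,z=None,d=None):
    K=c['camera_matrix'];T=c['world_from_camera']
    r=np.array([(u-K[0,2])/K[0,0],-(v-K[1,2])/K[1,1],-1.])
    R=T[:3,:3]@r
    if d is None: d=(z-T[2,3])/R[2]
    return T[:3,3]+R*d
def cloud(c):
    K=c['camera_matrix'];T=c['world_from_camera'];Z=c['z_map']
    v,u=np.mgrid[:400,:640]
    P=np.stack([(u-K[0,2])/K[0,0]*Z,-(v-K[1,2])/K[1,1]*Z,-Z],-1)
    W=P@T[:3,:3].T+T[:3,3]; W[Z==0]=np.nan
    return W
E
python3 - <<'E'
from h import *
print(sensors.get_obs())
for n in ['scene','top']:
    c=cam(n,n+'0'); print(n,c['camera_matrix'],c['world_from_camera'])
    for t in ['unit','plunger_top','aperture','reset_top','pin','rack','filler_can','tape_roll','sanding_block']:
        print(t,[(np.round(x['extent']),round(x['conf'],2)) for x in models.search_frame(t,n)][:4] if t!='aperture' else '',[(np.round(x['location']),round(x['conf'],2)) for x in models.spot_point(t,n)][:4])
E
```

```text
pics
{'time': 0.0, 'q': array([6.95580839e+01, 5.01056381e+00, 1.00335534e+01, 9.50977249e+01,
       1.50271107e-03, 9.00005278e+01]), 'qd': array([-0.02141538, -0.00394913,  0.0232277 , -0.03029323,  0.00382622,
       -0.05177116]), 'joint_efforts': array([ 9.76389892e-04, -5.20379984e+01,  4.64811516e+01,  1.61073374e-02,
        9.22703816e-05, -6.68681579e-06]), 'ee_pos': array([0.19204209, 0.51524754, 0.30318007]), 'tcp_rot': array([-8.99984980e+01,  7.47353321e-02,  6.95575561e+01]), 'wrist_force': array([-0.30955727, -0.47375357,  0.02609673]), 'torque': array([0.02064225, 0.0314794 , 0.00926526]), 'opening': 0.08548931663209985}
scene [[452.46474868   0.         317.76290503]
 [  0.         452.46474868 199.52201162]
 [  0.           0.           1.        ]] [[ 0.00385548 -0.60519528  0.79606772  1.45489984]
 [ 0.99995135  0.00956111  0.00242573  0.00466532]
 [-0.00907934  0.79601963  0.6052027   0.7531178 ]
 [ 0.          0.          0.          1.        ]]
unit [] [(array([256., 212.]), 0.87)]
plunger_top [(array([256., 199.,  89.,  71.]), 0.68), (array([278., 173.,   8
[... 1174 characters left out ...]
0.63)] [(array([372., 232.]), 0.77)]
aperture  [(array([414., 227.]), 0.64)]
reset_top [(array([261., 228.,  11.,  10.]), 0.4)] [(array([408., 232.]), 0.59)]
pin [(array([263., 228.,  12.,   9.]), 0.59), (array([279., 269.,  20.,  16.]), 0.52), (array([231., 225.,  10.,   9.]), 0.49)] [(array([286., 267.]), 0.66), (array([238., 228.]), 0.46), (array([270., 228.]), 0.41)]
rack [(array([267., 230.,  40.,  37.]), 0.8)] [(array([271., 231.]), 0.89)]
filler_can [(array([327., 147.,  23.,  33.]), 0.88)] [(array([328., 152.]), 0.87)]
tape_roll [(array([188., 234.,  38.,  39.]), 0.96)] [(array([190., 234.]), 0.82)]
sanding_block [(array([477., 230.,  51.,  31.]), 0.64)] [(array([473., 228.]), 0.75)]
```

View pics/scene0.png

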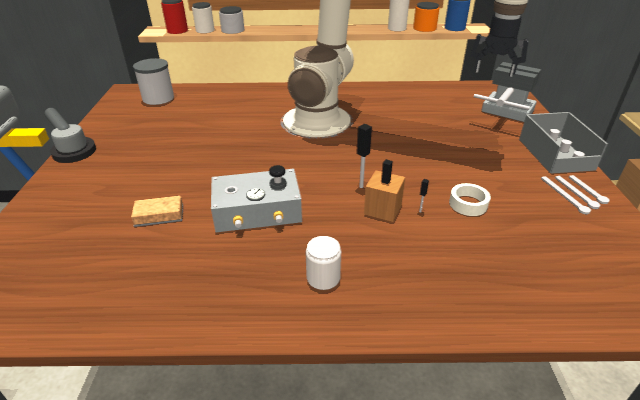

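View pics/top0.png

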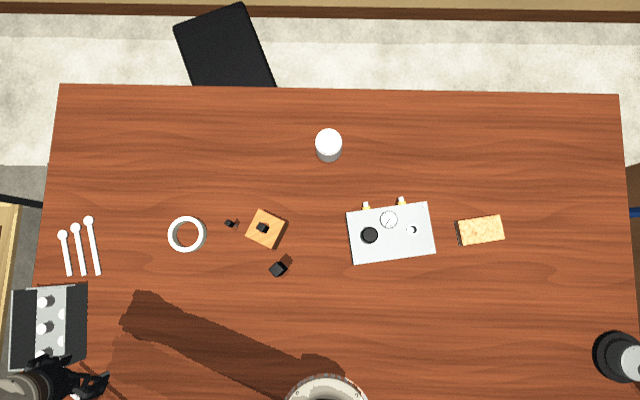

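Run:
```python
from h import *
c=cam('top'); W=cloud(c); im=c['pixels']
s=cam('scene'); S=cloud(s)
cv2.imwrite('pics/crop1.png',np.hstack([cv2.resize(im[190:290,210:310],(400,400),interpolation=cv2.INTER_CUBIC),cv2.resize(s['pixels'][115:225,340:450],(400,400),interpolation=cv2.INTER_CUBIC)]))
cv2.imwrite('pics/crop2.png',cv2.resize(im[190:275,335:445],(770,595),interpolation=cv2.INTER_CUBIC))
P=np.vstack([W.reshape(-1,3),S.reshape(-1,3)]); P=P[~np.isnan(P).any(1)]
print('table z',[np.round(np.nanmedian(X[...,2][mask]),4) for X,mask in ((W,(np.abs(W[...,2])<.01)),(S,np.abs(S[...,2])<.01))])
def reg(X,m,l,fn=None):
    pts=X[m]; 
    if len(pts)<4: print(l,len(pts));return
    r=cv2.minAreaRect(pts[:,:2].astype(np.float32)*1000)
    print(l,len(pts),'mean',np.round(pts.mean(0),4),'rect',np.round(r[0],1),np.round(r[1],1),round(r[2],1),'z',np.round(np.percentile(pts[:,2],[5,50,95]),4))
v,u=np.mgrid[:400,:640]
def box(a,b,c_,d): return (u>a)&(u<b)&(v>c_)&(v<d)
def zr(X,a,b): return (X[...,2]>a)&(X[...,2]<b)
reg(W,box(335,445,195,270)&zr(W,.068,.08),'unit top')
reg(W,box(355,385,220,250)&zr(W,.115,.135),'plunger')
reg(W,box(378,400,210,230)&zr(W,.08,.09),'gauge')
reg(W,box(240,295,205,255)&zr(W,.08,.1),'rack top')
reg(W,box(240,295,205,245)&zr(W,.125,.17),'pin top')
reg(W,box(265,300,250,285)&zr(W,.1,.3),'big pin')
reg(W,box(220,242,210,240)&zr(W,.03,.3),'small pin')
reg(W,box(305,350,120,170)&zr(W,.08,.11),'can')
reg(W,box(160,215,210,260)&zr(W,.025,.05),'tape')
reg(W,box(450,510,205,255)&zr(W,.025,.05),'sand')
# scene cam
reg(S,box(200,310,165,235)&zr(S,.068,.08),'S unit top')
reg(S,box(265,290,160,190)&zr(S,.115,.135),'S plunger')
reg(S,box(375,400,155,190)&zr(S,.095,.17),'S pin handle')
reg(S,box(375,400,155,190)&zr(S,.143,.17),'S pin top')
reg(S,box(360,410,165,220)&zr(S,.083,.096),'S rack top')
reg(S,box(350,375,115,200)&zr(S,.1,.3),'S big')
# hole
g=im[220:240,402:425].astype(int).sum(2)
# aperture from nets
for cc,n in ((c,'top'),(s,'scene')):
    for t,z in (('aperture',.075),('plunger_top',.125),('unit',0),('rack',0),('pin_handle',.12),('pin_tip',.01)):
        for x in models.spot_point(t,n)[:3]: print(n,t,np.round(px2w(cc,*x['location'],z=z),4),round(x['conf'],2))
```

```text
table z [np.float64(0.0005), np.float64(0.0016)]
unit top 3795 mean [ 0.5106 -0.1614  0.0755] rect [ 513.2 -158.7] [139.9 220.6] 9.7 z [0.0722 0.0755 0.0787]
plunger 207 mean [ 0.5024 -0.0989  0.1249] rect [502.5 -98.9] [39.3 39.9] 34.3 z [0.1204 0.1253 0.1284]
gauge 215 mean [ 0.5469 -0.1522  0.0829] rect [ 546.5 -153.1] [43.1 45.6] 0.8 z [0.0803 0.0827 0.0858]
rack top 833 mean [0.5126 0.1746 0.0903] rect [513.5 176. ] [80.8 78.9] 65.5 z [0.0869 0.0904 0.0937]
pin top 76 mean [0.5125 0.1743 0.1478] rect [513.2 175.7] [19.2 19.8] 59.0 z [0.1342 0.1498 0.1528]
big pin 190 mean [0.4117 0.1234 0.1821] rect [410.8 125.8] [26.7 27.2] 46.8 z [0.1298 0.1925 0.1957]
small pin 58 mean [0.5246 0.2709 0.0885] rect [525.3 272.8] [14.6 14.1] 53.6 z [0.0599 0.0972 0.1037]
can 570 mean [0.7533 0.0137 0.0942] rect [755.6  13.9] [72.  70.8] 89.2 z [0.0844 0.0953 0.0989]
tape 490 mean [0.4959 0.4063 0.0353] rect [495.8 406.8] [97.6 98.4] 2.5 z [0.0289 0.0357 0.0395]
sand 1106 mean [ 0.53   -0.4135  0.0345] rect [ 530.4 -414.7] [ 69.8 120.4] 10.4 z [0.0307 0.0345 0.0381]
S unit top 2513 mean [ 0.5227 
[... 746 characters left out ...]
436 -0.4077  0.    ] 0.31
top rack [0.5014 0.1712 0.    ] 0.63
top pin_handle [0.5088 0.1833 0.12  ] 0.6
top pin_handle [0.5188 0.2637 0.12  ] 0.58
top pin_handle [0.4065 0.1356 0.12  ] 0.52
top pin_tip [0.413 0.121 0.01 ] 0.53
top pin_tip [0.5355 0.2713 0.01  ] 0.46
scene plunger_top [ 0.5004 -0.1024  0.125 ] 0.65
scene unit [ 0.5063 -0.1601  0.    ] 0.81
scene rack [0.4998 0.1749 0.    ] 0.68
scene rack [ 0.4105 -0.2405  0.    ] 0.57
scene pin_handle [0.3468 0.1252 0.12  ] 0.87
scene pin_handle [0.5648 0.2619 0.12  ] 0.67
scene pin_handle [0.5135 0.1726 0.12  ] 0.65
scene pin_tip [0.4322 0.1271 0.01  ] 0.86
scene pin_tip [0.5004 0.1762 0.01  ] 0.61
scene pin_tip [0.5276 0.2735 0.01  ] 0.51
```

View pics/crop1.png

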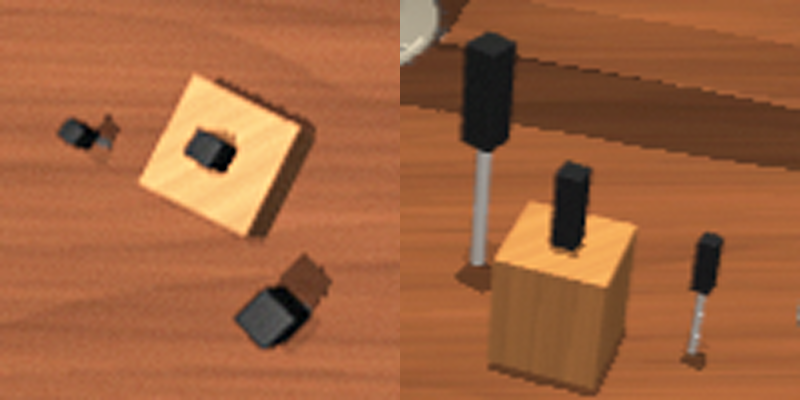

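View pics/crop2.png

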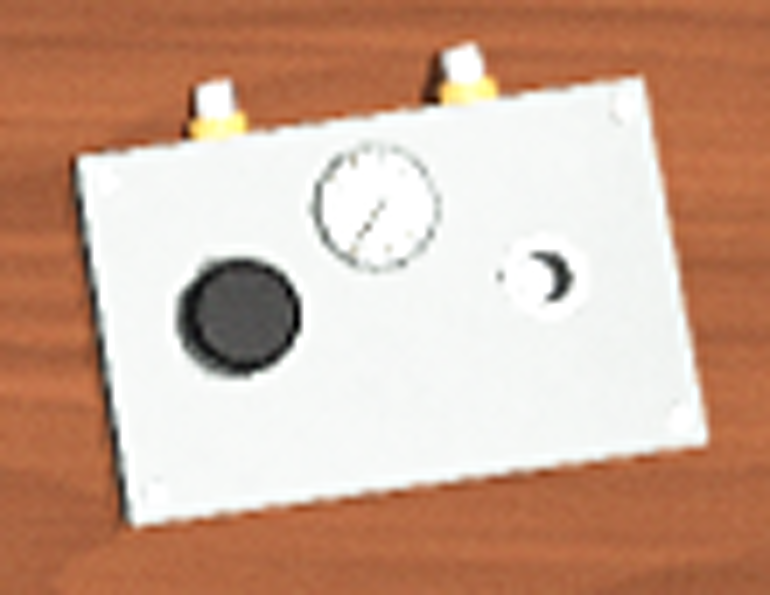

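The crop shows three pins. The large one is at top px (279,269), with a 27 mm handle and its top at 194 mm. The one in the block is at (263,228), with a 19.5 mm handle and its top at 150 mm. The small one is at (231,225), with a 14 mm handle. The one in the block is the middle-sized pin and fits the description. First I'll press the plunger at about (0.503, -0.100).

Request:
arm_command:
  rows: [-46.75,-3,-50.67,0,80,0,-1,-46.75,-3,-50.67,0,80,0,-1,-46.75,-3,-50.67,0,80,0,-1,-46.75,-3,-50.67,0,80,0,-1,-46.75,-3,-50.67,0,80,0,-1,-46.75,-3,-50.67,0,80,0,-1,-46.75,-3,-50.67,0,80,0,-1,-46.75,-3,-50.67,0,80,0,-1,-46.75,-3,-50.67,0,80,0,-1,-46.75,-3,-50.67,0,80,0,-1,-46.75,-3,-50.67,0,80,0,-1,-46.75,-3,-50.67,0,80,0,-1]
  force: 40

```text
time: 3.5
ee_pos: [0.4181, 0.0676, 0.3261]
tcp_rot: [-90.0, -0.1, -10.9]
wrist_force: [0.8, 1.4, -0.3]
opening: -0.0001
```

```bash
cat >> h.py <<'E'
from scipy.spatial.transform import Rotation as Rot
def go(p,yaw=None,obs=None):
    o=obs or sensors.get_obs(); R=Rot.from_euler('xyz',o['tcp_rot'],degrees=True)
    d=R.inv().apply(np.array(p)-o['ee_pos'])*100
    t=np.zeros(3)
    if yaw is not None: t=(R.inv()*Rot.from_euler('xyz',[-90,0,yaw],degrees=True)).as_rotvec(degrees=True)
    print('row',np.round(d,2),np.round(t,2),'dist',np.linalg.norm(d),'q',np.round(o['q'],1),'ee',np.round(o['ee_pos'],4),np.round(o['tcp_rot'],2),'F',np.round(o['wrist_force'],2))
E
python3 - <<'E'
from h import *
go([.5035,-.1,.223],-10)
E
```

```text
row [ 11.54  10.31 -14.85] [-0.02 -0.88  0.06] dist 21.447903208586677 q [  9.2 -11.7  -3.3  98.3   0.  110.1] ee [0.4181 0.0676 0.3261] [-8.998e+01 -6.000e-02 -1.088e+01] F [ 0.83  1.37 -0.28]
```

Request:
arm_command:
  rows: [11.54,5,-14.85,0,0,0,-1,11.54,5,-14.85,0,0,0,-1,11.54,5,-14.85,0,0,0,-1,11.54,5,-14.85,0,0,0,-1,11.54,5,-14.85,0,0,0,-1,11.54,5,-14.85,0,0,0,-1,11.54,10.3,-14.85,0,0,0,-1,11.54,10.3,-14.85,0,0,0,-1,11.54,10.3,-14.85,0,0,0,-1,11.54,10.3,-14.85,0,0,0,-1,11.54,10.3,-14.85,0,0,0,-1]

```text
time: 4.42
ee_pos: [0.5047, -0.0968, 0.2246]
tcp_rot: [-90.0, -0.1, -10.4]
wrist_force: [-0.1, -0.1, 0.9]
opening: -0.0002
```

Run:
```python
from h import *
c=cam('wrist','w1'); cam('scene','s1'); print(c['camera_matrix'],c['world_from_camera'])
go([.5035,-.1,.208],None)
```

```text
[[309.70691629   0.         320.69645375]
 [  0.         309.70691629 197.98088519]
 [  0.           0.           1.        ]] [[ 0.98329992  0.17630591  0.04513862  0.51695012]
 [-0.18197383  0.94892553  0.25773215 -0.03064392]
 [ 0.00260652 -0.26164205  0.96516146  0.29484122]
 [ 0.          0.          0.          1.        ]]
row [-0.09  1.67 -0.32] [0. 0. 0.] dist 1.6987914836186275 q [-10.9  -0.9  -4.8  86.   -0.   89.5] ee [ 0.5049 -0.097   0.2247] [-90.    -0.16 -10.41] F [-0.08 -0.67  0.03]
```

View pics/w1.png

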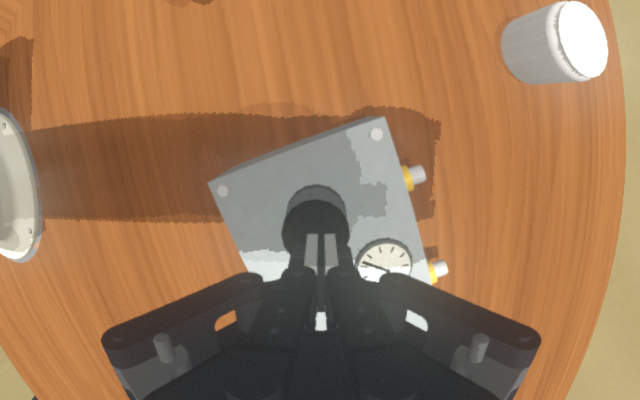

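The wrist view shows the fingertips over the plunger head (px ~315,220). Descending now.

Request:
arm_command:
  rows: [0,1,0,0,0,0,-1,0,2,0,0,0,0,-1,0,2.5,0,0,0,0,-1,0,2.8,0,0,0,0,-1,0,3.1,0,0,0,0,-1,0,3.4,0,0,0,0,-1,0,3.4,0,0,0,0,-1]

```text
time: 5.1
ee_pos: [0.5043, -0.0971, 0.1885]
tcp_rot: [-90.0, 0.0, -10.4]
wrist_force: [-1.5, 1.2, 6.2]
opening: -0.0001
```

Request:
arm_command:
  rows: [0,0.2,0,0,0,0,-1,0,0.4,0,0,0,0,-1,0,0.5,0,0,0,0,-1,0,0.5,0,0,0,0,-1]

```text
time: 5.43
ee_pos: [0.5043, -0.0971, 0.1841]
tcp_rot: [-90.0, -0.0, -10.4]
wrist_force: [-1.6, 1.0, 6.9]
opening: -0.0001
```

Request:
arm_command:
  rows: [0,0.1,0,0,0,0,-1,0,0.2,0,0,0,0,-1,0,0.2,0,0,0,0,-1]

```text
time: 5.68
ee_pos: [0.5043, -0.0971, 0.1826]
tcp_rot: [-90.0, -0.0, -10.4]
wrist_force: [-2.8, 0.4, 9.7]
opening: -0.0002
```

Request:
arm_command:
  rows: [0,0.1,0,0,0,0,-1,0,0.1,0,0,0,0,-1]

```text
time: 5.85
ee_pos: [0.5043, -0.0971, 0.1825]
tcp_rot: [-90.0, -0.1, -10.4]
wrist_force: [-6.6, 1.8, 16.7]
opening: 0.0002
```

The force jumped from 9.7 to 16.7 N with no further travel, so the plunger is on its stop at 15 mm. Next I lift, then go over the pin.

Request:
arm_command:
  rows: [0,-4,0,0,0,0,-1,0,-8,0,0,0,0,-1,0,-11,0,0,0,0,-1,-4,-11,26.9,0,14.6,0,0.2,-4,-11,26.9,0,14.6,0,0.2,-4,-11,26.9,0,14.6,0,0.2,-4,-11,26.9,0,14.6,0,0.2,-4,-11,26.9,0,14.6,0,0.2,-4,-11,26.9,0,14.6,0,0.2,-4,-11,26.9,0,14.6,0,0.2,-4,-9,26.9,0,14.6,0,0.2,-4,-9,26.9,0,14.6,0,0.2]

```text
time: 6.85
ee_pos: [0.513, 0.1761, 0.2673]
tcp_rot: [-90.2, 0.2, -24.9]
wrist_force: [-0.9, -1.3, -1.8]
opening: 0.0511
```

Run:
```python
from h import *
c=cam('wrist','w2'); s=cam('scene','s2'); 
S=cloud(s)
m=S[155:195,262:292].reshape(-1,3); m=m[~np.isnan(m).any(1)]; print('plunger z',np.percentile(m[m[:,2]>.1][:,2],[50,95]))
im=c['pixels']; 
K=c['camera_matrix'];T=c['world_from_camera']
cv2.imwrite('pics/w2b.png',np.hstack([im[:,120:520]]))
go([.513,.1748,.235],-25)
```

```text
plunger z [0.12533317 0.12860423]
row [-0.05  3.5   0.04] [ 0.09 -0.03 -0.07] dist 3.504865092356526 q [ 18.8   3.4   4.7  91.4  -0.  133.8] ee [0.5134 0.1743 0.27  ] [-9.009e+01  7.000e-02 -2.503e+01] F [ 0.23 -0.16  0.96]
```

View pics/w2.png

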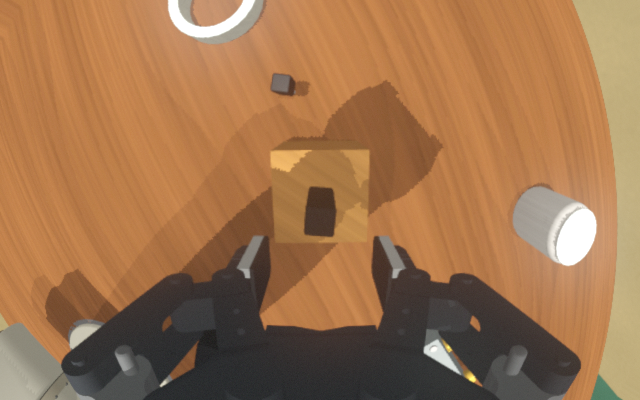

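View pics/s2.png

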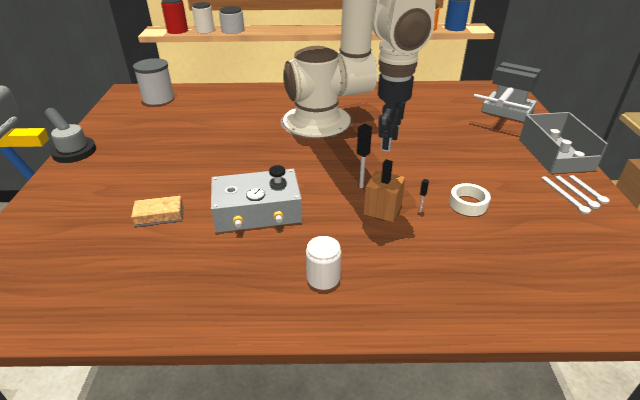

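Run:
```python
from h import *
im=cv2.imread('pics/w2.png')
cv2.imwrite('pics/w2c.png',cv2.resize(cv2.convertScaleAbs(im[140:250,260:380],alpha=1.8,beta=20),(720,600)[::1],interpolation=cv2.INTER_CUBIC))
```

```text
(no output)
```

View pics/w2c.png

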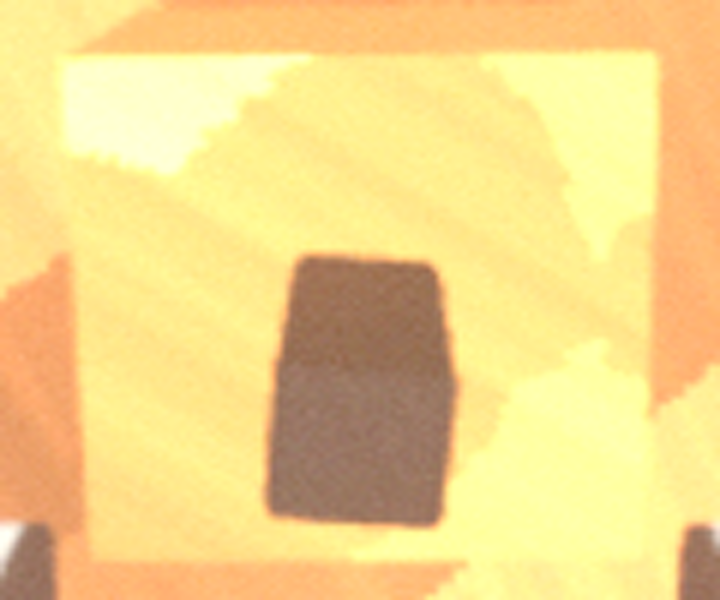

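The handle sits about 4° clockwise from the block's edges. I'll turn the tool to yaw -29, descend and grip.

Request:
arm_command:
  rows: [-0.05,2.5,0.04,0,4,0,0.2,-0.05,5,0.04,0,4,0,0.2,-0.05,7.5,0.04,0,4,0,0.2,-0.05,9,0.04,0,4,0,0.2,-0.05,9,0.04,0,4,0,0.2,-0.05,9,0.04,0,4,0,0.2]
  force: 60

```text
time: 7.45
ee_pos: [0.5136, 0.1741, 0.1813]
tcp_rot: [-90.0, 0.0, -29.1]
wrist_force: [0.2, 0.1, 1.5]
opening: 0.0515
```

Run:
```python
from h import *
c=cam('wrist','w3'); go([.513,.1748,.179],-29)
```

```text
row [-0.11  0.33 -0.02] [-0.06 -0.12  0.06] dist 0.3434162671501586 q [ 18.7   3.3  -5.2  81.5  -0.  137.9] ee [0.514  0.1744 0.1823] [-8.994e+01 -6.000e-02 -2.912e+01] F [-0.48 -0.21  0.6 ]
```

View pics/w3.png

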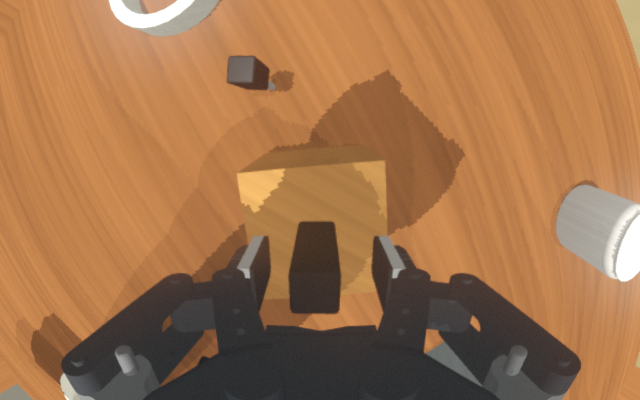

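Request:
arm_command:
  rows: [-0.1,0.3,0,0,0,0,0.2,-0.1,0.3,0,0,0,0,-0.2,-0.1,0.3,0,0,0,0,-1,-0.1,0.3,0,0,0,0,-1,-0.1,0.3,0,0,0,0,-1,-0.1,0.3,0,0,0,0,-1,-0.1,0.3,0,0,0,0,-1,-0.1,0.3,0,0,0,0,-1]
  force: 60

```text
time: 8.17
ee_pos: [0.5129, 0.1757, 0.1785]
tcp_rot: [-90.0, -0.1, -29.0]
wrist_force: [-1.7, -0.4, 6.2]
opening: 0.0195
```

Request:
arm_command:
  rows: [0,-1,0,0,0,0,-1,0,-3,0,0,0,0,-1,0,-5,0,0,0,0,-1,0,-7,0,0,0,0,-1,0,-9,0,0,0,0,-1,0,-11,0,0,0,0,-1,0,-13,0,0,0,0,-1,0,-15,0,0,0,0,-1,0,-15,0,0,0,0,-1]

```text
time: 8.92
ee_pos: [0.513, 0.1758, 0.3321]
tcp_rot: [-89.8, -0.2, -29.0]
wrist_force: [0.3, -0.4, 1.2]
opening: 0.0192
```

Run:
```python
from h import *
s=cam('scene','s4'); cv2.imwrite('pics/s4c.png',cv2.resize(s['pixels'][60:230,280:460],(720,600+80-80),interpolation=cv2.INTER_CUBIC))
for t in ('pin_tip','pin_handle'): print(t,models.spot_point(t,'scene')[:3])
go([.522,-.219,.325],-29)
```

```text
pin_tip [{'location': [361.8, 190.5], 'conf': 0.97}, {'location': [385.8, 156.2], 'conf': 0.64}, {'location': [423.3, 210.3], 'conf': 0.57}]
pin_handle [{'location': [364.5, 138.4], 'conf': 0.94}, {'location': [424.8, 188.7], 'conf': 0.61}, {'location': [392.7, 116.7], 'conf': 0.54}]
row [ 19.98   0.22 -34.05] [ 0.02 -0.04 -0.02] dist 39.47994963333468 q [ 18.9   4.5  12.1  97.7   0.  138. ] ee [0.5126 0.1757 0.3272] [-9.002e+01  2.000e-02 -2.904e+01] F [ 0.85  0.17 -0.96]
```

View pics/s4c.png

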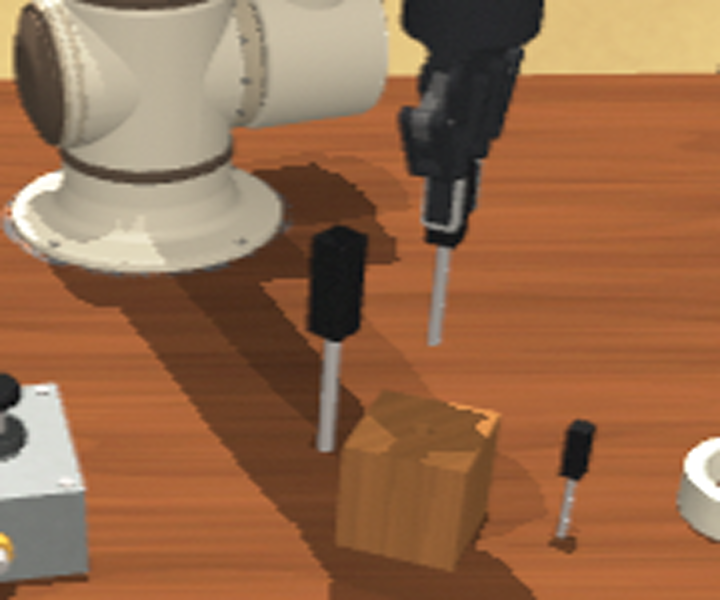

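The pin is out: tip visible at scene px ~(386,156), block empty. Moving over the hole.

Request:
arm_command:
  rows: [2,0,-3.4,0,0,0,-1,4,0,-6.8,0,0,0,-1,6,0,-10.2,0,0,0,-1,8,0,-13.6,0,0,0,-1,10,0,-17,0,0,0,-1,12,0,-20.4,0,0,0,-1,14,0,-23.8,0,0,0,-1,16,0,-27.2,0,0,0,-1,18,0,-30.6,0,0,0,-1,19.5,0,-33,0,0,0,-1,20,0,-34,0,0,0,-1,20,0,-34,0,0,0,-1]

```text
time: 10.07
ee_pos: [0.5219, -0.2209, 0.3258]
tcp_rot: [-90.0, 0.2, -29.2]
wrist_force: [0.5, 0.3, -0.9]
opening: 0.0192
```

Request:
arm_command:
  rows: [0,2,0,0,0,0,-1,0,4,0,0,0,0,-1,0,5.5,0,0,0,0,-1,0,5.5,0,0,0,0,-1,0,5.5,0,0,0,0,-1]

```text
time: 10.48
ee_pos: [0.5221, -0.2174, 0.2719]
tcp_rot: [-90.0, 0.1, -29.0]
wrist_force: [0.5, -0.3, 0.7]
opening: 0.0196
```

Run:
```python
from h import *
s=cam('scene','s5'); t=cam('top','t5'); w=cam('wrist','w5')
cv2.imwrite('pics/s5c.png',np.hstack([cv2.resize(s['pixels'][120:240,190:310],(400,400),interpolation=cv2.INTER_CUBIC),cv2.resize(w['pixels'][150:350,220:420],(400,400),interpolation=cv2.INTER_CUBIC)]))
for n in ('scene','top','wrist'):
  for k in ('pin_tip','aperture'): print(n,k,[(np.round(x['location'],1),round(x['conf'],2)) for x in models.spot_point(k,n)[:4]])
go([.522,-.219,.27],-29)
```

```text
scene pin_tip [(array([227.8, 179.9]), 0.75), (array([362.6, 188.1]), 0.65), (array([420.3, 211.1]), 0.46)]
scene aperture [(array([229.5, 188.3]), 0.85)]
top pin_tip [(array([284.5, 267.5]), 0.78), (array([237.5, 222.7]), 0.37)]
top aperture [(array([412.5, 228.9]), 0.85)]
wrist pin_tip [(array([317.8, 200.1]), 0.81)]
wrist aperture [(array([318.9, 194.8]), 0.84)]
row [-0.03  0.3  -0.05] [-0.   -0.05  0.03] dist 0.30528981323635884 q [-22.7   6.7   8.5  91.8   0.   96.3] ee [ 0.5225 -0.2187  0.273 ] [-9.000e+01 -3.000e-02 -2.905e+01] F [-0.4  -0.16 -0.48]
```

View pics/s5c.png

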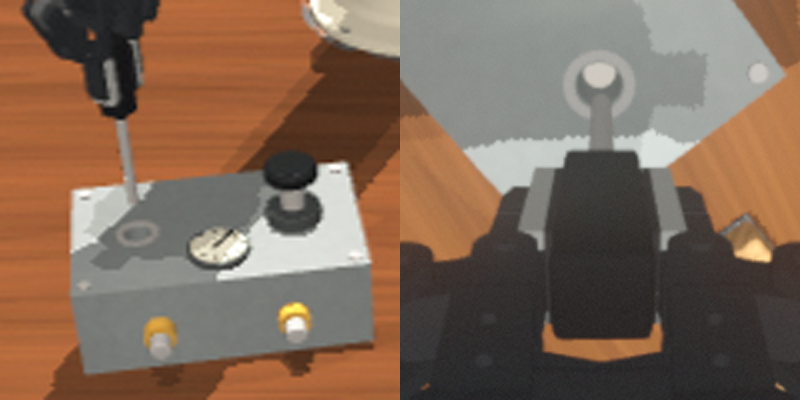

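```bash
cat >> h.py <<'E'
def fish(c,u,v,z):
    K=c['camera_matrix'];T=c['world_from_camera']
    dx,dy=(u-K[0,2]),(v-K[1,2]); r=np.hypot(dx,dy); th=r/K[0,0]
    ray=np.array([np.sin(th)*dx/max(r,1e-9),-np.sin(th)*dy/max(r,1e-9),-np.cos(th)])
    R=T[:3,:3]@ray; return T[:3,3]+R*(z-T[2,3])/R[2]
E
python3 - <<'E'
from h import *
w=cam('wrist'); s=cam('scene'); im=w['pixels']
# enlarged
cv2.imwrite('pics/w6.png',cv2.resize(cv2.convertScaleAbs(im[160:240,270:370],alpha=1.3),(750,600),interpolation=cv2.INTER_CUBIC))
print('tip',fish(w,317.8,200.1,.1045),'ap',fish(w,318.9,194.8,.075))
print('scene tip',px2w(s,227.8,179.9,z=.1045),'ap',px2w(s,229.5,188.3,z=.075))
E
```

```text
tip [ 0.52087012 -0.21680017  0.1045    ] ap [ 0.51991058 -0.2200266   0.075     ]
scene tip [ 0.51644632 -0.22431563  0.1045    ] ap [ 0.51173231 -0.22449627  0.075     ]
```

View pics/w6.png

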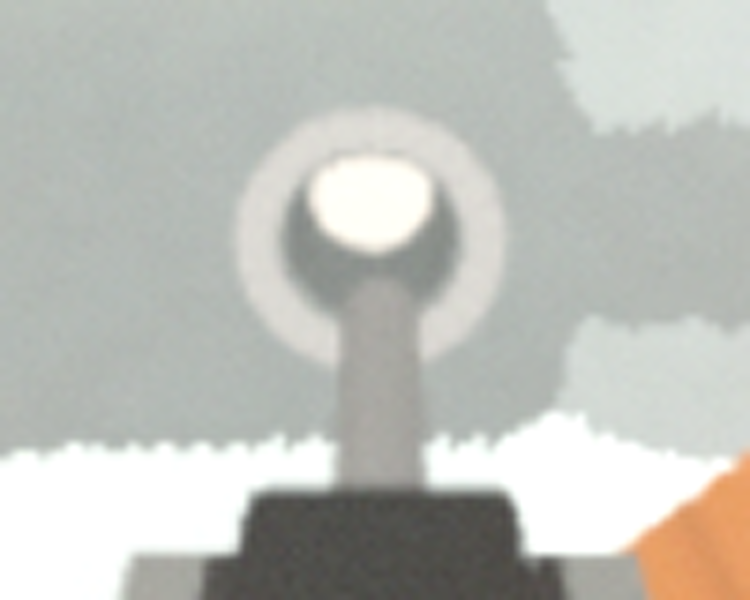

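Run:
```python
from h import *
w=cam('wrist')
a=fish(w,319.3,191.8,.075); t=fish(w,320.4,199.5,.1045)
print('tip',t,'ap',a)
o=sensors.get_obs(); R=Rot.from_euler('xyz',o['tcp_rot'],degrees=True)
print('err tool cm',R.inv().apply(a-t)*100, 'tcp',o['ee_pos'])
print('tip vs tcp', R.inv().apply(t-o['ee_pos'])*100,'ap vs tcp',R.inv().apply(a-o['ee_pos'])*100)
```

```text
tip [ 0.52283652 -0.21731774  0.1045    ] ap [ 0.52146756 -0.21772684  0.075     ]
err tool cm [-0.09999806  2.94999488 -0.10219942] tcp [ 0.52243047 -0.21876399  0.27269619]
tip vs tcp [-0.03579611 16.81961516  0.14635085] ap vs tcp [-0.13579417 19.76961004  0.04415142]
```

Request:
arm_command:
  rows: [-0.1,1,-0.1,0,0,0,-1,-0.1,2,-0.1,0,0,0,-1,-0.1,2.5,-0.1,0,0,0,-1,-0.1,3,-0.1,0,0,0,-1,-0.1,3.5,-0.1,0,0,0,-1,-0.1,3.7,-0.1,0,0,0,-1,-0.1,3.7,-0.1,0,0,0,-1]

```text
time: 11.67
ee_pos: [0.5209, -0.219, 0.235]
tcp_rot: [-90.0, 0.0, -29.0]
wrist_force: [-0.5, -0.1, -1.1]
opening: 0.0198
```

Run:
```python
from h import *
s=cam('scene'); w=cam('wrist')
cv2.imwrite('pics/s7c.png',np.hstack([cv2.resize(s['pixels'][120:240,190:310],(400,400),interpolation=cv2.INTER_CUBIC),cv2.resize(w['pixels'][160:240,270:370],(400,320),interpolation=cv2.INTER_CUBIC)[:400].copy() if 0 else cv2.resize(w['pixels'][160:260,270:370],(400,400),interpolation=cv2.INTER_CUBIC)]))
go([.522,-.219,.2145],None)
```

```text
row [0.07 2.13 0.05] [0. 0. 0.] dist 2.1315291827755423 q [-22.8   6.2   3.9  87.6   0.   96.2] ee [ 0.5211 -0.2191  0.2358] [-9.000e+01 -1.000e-02 -2.904e+01] F [-1.1   0.54 -0.17]
```

View pics/s7c.png

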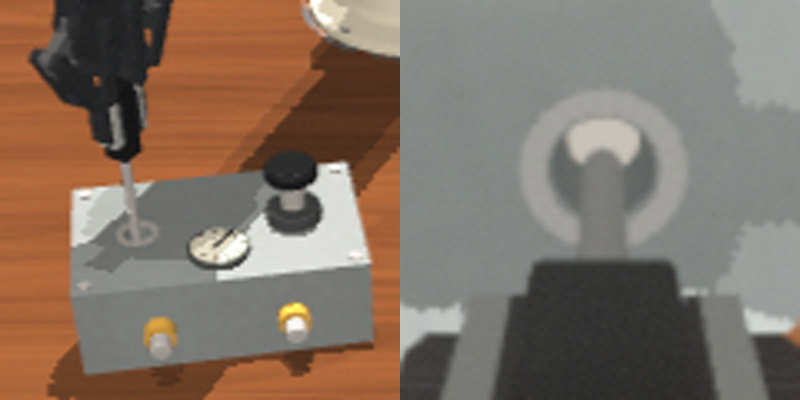

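The tip is inside the hole, centred on the button, with no contact force. Pressing now.

Request:
arm_command:
  rows: [0,0.6,0,0,0,0,-1,0,1.2,0,0,0,0,-1,0,1.5,0,0,0,0,-1,0,1.7,0,0,0,0,-1,0,1.9,0,0,0,0,-1,0,2.1,0,0,0,0,-1,0,2.1,0,0,0,0,-1]

```text
time: 12.35
ee_pos: [0.5209, -0.219, 0.2146]
tcp_rot: [-90.0, 0.0, -29.0]
wrist_force: [-1.3, 1.6, 3.1]
opening: 0.019
```

Request:
arm_command:
  rows: [0,0.1,0,0,0,0,-1,0,0.2,0,0,0,0,-1,0,0.3,0,0,0,0,-1,0,0.3,0,0,0,0,-1]

```text
time: 12.68
ee_pos: [0.5211, -0.2191, 0.2117]
tcp_rot: [-90.0, -0.0, -29.0]
wrist_force: [-2.1, 1.2, 4.7]
opening: 0.0193
```

Request:
arm_command:
  rows: [0,0.1,0,0,0,0,-1,0,0.1,0,0,0,0,-1,0,0.1,0,0,0,0,-1]

```text
time: 12.93
ee_pos: [0.5211, -0.2191, 0.2113]
tcp_rot: [-90.0, -0.0, -29.0]
wrist_force: [-3.1, 2.6, 8.1]
opening: 0.0193
```

Run:
```python
from h import *
for _ in range(3):
    imaging.camera('wrist'); o=sensors.get_obs(); print(o['ee_pos'],o['wrist_force'])
```

```text
[ 0.52107108 -0.21909618  0.21130367] [-3.13538668  0.59478591  6.99009973]
[ 0.52107045 -0.21911345  0.21130365] [-2.74527274  2.07021849  7.68522726]
[ 0.52109293 -0.21908974  0.21131085] [-3.26686341  2.35471052  8.5471278 ]
```

Request:
arm_command:
  rows: [0,0.1,0,0,0,0,-1,0,0.1,0,0,0,0,-1,0,0.1,0,0,0,0,-1]

```text
time: 13.33
ee_pos: [0.5211, -0.2191, 0.2112]
tcp_rot: [-90.0, -0.1, -29.0]
wrist_force: [-4.1, 2.0, 13.7]
opening: 0.0195
```

Request:
arm_command:
  rows: [0,0.06,0,0,0,0,-1,0,0.06,0,0,0,0,-1,0,0.06,0,0,0,0,-1,0,0.06,0,0,0,0,-1,0,0.06,0,0,0,0,-1,0,0.06,0,0,0,0,-1]

```text
time: 13.83
ee_pos: [0.5211, -0.2191, 0.2111]
tcp_rot: [-90.0, -0.1, -29.0]
wrist_force: [-5.0, 2.7, 17.2]
opening: 0.0195
```

Run:
```python
from h import *
for i in range(12):
    c=imaging.camera('wrist'); o=sensors.get_obs()
    if i%3==2: print(round(o['time'],2),o['ee_pos'],o['wrist_force'],o['opening'])
s=cam('scene','s8')
t=cam('top','t8')
cv2.imwrite('pics/f.png',np.hstack([cv2.resize(s['pixels'][120:240,190:310],(400,400),interpolation=cv2.INTER_CUBIC),cv2.resize(c['pixels'][160:260,270:370],(400,400),interpolation=cv2.INTER_CUBIC)]))
S=cloud(s); m=S[155:195,262:292].reshape(-1,3); m=m[~np.isnan(m).any(1)]; print('plunger z',np.percentile(m[m[:,2]>.1][:,2],[50,95]))
```

```text
13.98 [ 0.52109287 -0.21909318  0.21107739] [-5.43420139  2.28970676 17.74424304] 0.01900813599362802
14.13 [ 0.52112785 -0.21910696  0.21110335] [-5.5063275   2.74880481 17.13388241] 0.018876595315626996
14.28 [ 0.521115   -0.21909832  0.21107353] [-5.16355018  2.86616879 16.15153685] 0.019392535478207077
14.43 [ 0.52112316 -0.21911631  0.2110913 ] [-6.13179068  1.85402737 16.54254302] 0.019455570848870507
plunger z [0.12535401 0.12812801]
```

View pics/f.png

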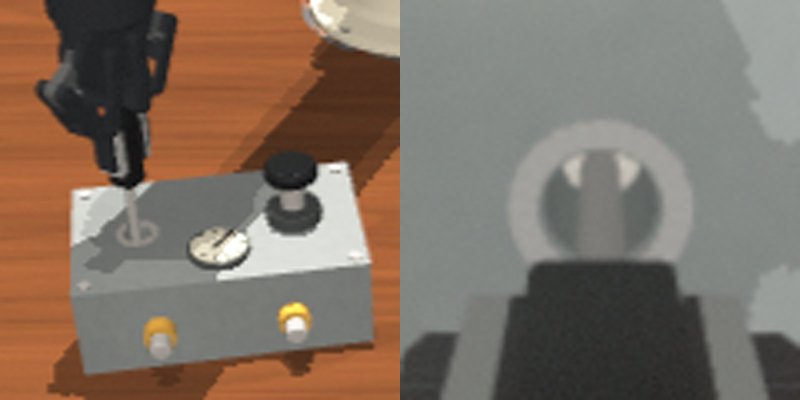

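View pics/s8.png

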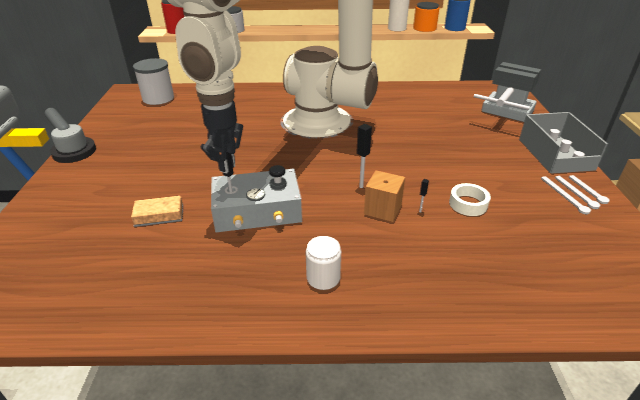

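The pin is in the hole (scene px ~230,185) with its tip centred on the white button. The plunger is back up at px (277,172), and the can, tape roll and sanding block haven't moved. The push is steady at about 17 N, on the stop, so I'm handing in.

Run:
```python
from h import *
print(bot.job_done())
```

```text
the job is handed in; nothing more can be done
None
```

The job is done and handed in at about 14.5 s: the unit is vented, and the arm is still holding the reset button down with the pin.

- **Plunger:** I pushed it 15 mm down. At the stop the force rose from 9.7 to 16.7 N with no further travel. It sprang back up, and the last depth check put its head at 125 mm.
- **Pin:** I drew the middle-sized pin out of the block; its handle measured about 19.5 mm, against 27 and 14 mm for the two look-alikes. It stays gripped by the handle at 60 N.
- **Reset button:** the pin tip came down about 7.5 mm from where the button should start, against its 7 mm travel. From there the push rose sharply with only about 0.1 mm more travel, so I take the button to be on its stop. I held it at about 16–18 N, steady over the last readings and well under the 60 N limit. Up to 6 N of that was sideways.
- **Bystanders:** in the last scene picture the can, tape roll and sanding block look unmoved. I compared them by eye only and did not re-measure their positions.

One reading disagreed: in the scene camera, the networks put the hole and pin tip 5–10 mm away from the wrist-camera estimate. I went by the wrist camera and the unit's measured outline, which agreed with each other, and the pin went in without touching the rim.

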